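# Level the ball's display stand and hold its foot pressed

### The job

The red ball's display stand is out of level: set the loose round spirit level onto the stand's brass ring so that it sits fully seated, and let go of it. Then take the orange knob of the levelling foot, press it fully down against its spring and turn it until the bubble lies inside the black circle with the knob still pressed. Finish while still gripping the knob and pressing it down with the bubble centred, so that I can tighten the lock nut; leave the other things on the console alone.

Things in the scene. Friction and masses are not known exactly. Their poses are not given: they have to be found in the camera images.
- level: Loose round spirit level, about 100 g, a stepped disc. From its underside up (mm): aluminium plug 47 across, 6 high, bottom edge bevelled; aluminium flange 68 across from 6 to 11; black round housing 46 across from 11 to 31 (grip it here, above the flange); on top a green window with a black circle (17 inside) and a white bubble. Origin under its centre, z up. All sizes below in mm.
- level_seat (a point): Centre of the underside of the level's flange, 6 above the level's origin; this comes to rest on the ring's rim. Axes of the level.
- level_centre (a point): Centre of the black circle on top of the level, 32.5 above the level's origin.
- bubble (a point): Centre of the white bubble (10 diameter). It moves to the higher side, about 4 mm off the circle's centre per degree of tilt, stops at about 12.5 mm, and needs about a second to settle. It lies inside the black circle when its centre is within 3.5 mm of the circle's centre.
- stand: Fixed display stand: dark wood base 110 by 210 (long side along its y), over it a glass plate 110 by 200 that rocks about the stand's x axis (pivot 40 above the table), starting tilted by up to 2.5 degrees, and the levelling foot 140 from the middle towards -y. Origin on the table under the middle.
- cup_rim (a point): Centre of the top rim of the brass ring on the middle of the glass plate, about 60 above the table: ring 60 outside, 52 inside, 12 high. The level's plug goes into it with 2.5 to spare all round and the flange rests on the rim. z is the normal of the plate; the foot lies towards -y.
- knob_grip (a point): Point to grip on the orange bar of the foot's knob, on its upright turning axis, 83 above the table when not pressed, 140 from the plate's middle. The bar is 40 long (along this point's x), 14 wide (along its y: close the fingers on this) and 26 high, from 21 below this point to 5 above it; under it a black disc 44 across turns with it.
- foot_knob: The same knob; origin on the axis, 27 below knob_grip, same axes. Anticlockwise seen from above raises the plate's foot end by about 2.9 degrees per radian, clockwise lowers it; light friction holds it. From the start it needs an anticlockwise turn of 0.4 to 1.5 rad in all, which one grasp can do.
- frame (a joint): Tip in rad of the sprung frame that carries plate and knob, about the plate's pivot: 0 knob released, 0.03 pressed fully down (knob 4 mm lower); pressed counts above 0.021. Spring 1.5 N at first, 3.5 N at the hard stop, but a firm grip resists the tipping, so push with about 15 N. Springs up when let go. The plate tips along: centre the bubble with the knob pressed.
- ball_cube: Clear acrylic cube 100 wide, 108 high with the red ball in it, fixed; origin under its centre. Leave alone.
- bail0: varnished wooden bail, 112 long, 16 thick, lying along its x; origin under its centre. Leave alone.
- bail1: varnished wooden bail, 112 long, 16 thick, lying along its x; origin under its centre. Leave alone.
- bail2: varnished wooden bail, 112 long, 16 thick, lying along its x; origin under its centre. Leave alone.
- ring_gauge: aluminium ball ring gauge lying flat, ring 84 outside and 8 thick, handle to its -x, 110 from the origin; origin under the ring's centre. Leave alone.
- whistle: blue plastic whistle about 45 long, 22 high, origin under its round chamber. Leave alone.
- spanner: steel spanner 160 long, lying flat along its x. Leave alone.

How it is judged:
By the outcome, as a careful person would: the job done as asked, in the order asked, and still so for the second after the job is handed in, while the arm keeps its last pose, push and grip.
It also fails if it takes over 69 s, if anything falls off the work surface, if the arm or the gripper's body presses on something with over 40 N, if the wrist force passes 120 N, or if a joint passes its speed limit or range.

### The arm

A 6-joint arm with a two-finger parallel gripper is mounted at the origin on the work surface. World frame = base frame: x ahead of the robot, y to its left, z up, the work surface at z = 0. Lengths are in m, angles in degrees, forces in N, time in s.
With the tool pointing down it reaches from about 0.375 to 0.9 m from the base axis. Payload 3.1 kg.
Tool frame: the origin (TCP) lies at the very end of the fingers, on their centre line; the grasp point (between the pads) lies 19 mm behind it; z points along the fingers, y is the line along which they close (so a half turn about z gives the same grasp; the last joint's range is limited). The gripper opens to 87 mm and grips with 3 to 60 N. Pads are 19 mm wide; open, the fingers measure 117 mm over their backs; the gripper's body (75 mm by 190 mm) begins 51 mm behind the grasp point.
Start: joints at [-84.483, 30.224, 82.088, -0, 67.689, -10.227], TCP at [0.17, -0.602, 0.223] pointing down, gripper open.
Joint ranges: [-176.69, 176.69], [-43.24, 126.21], [12.49, 139.97], [-82, 262], [0, 151.66], [-163.58, 163.58]. Speed limits (degrees/s): [159.86, 159.86, 180, 180, 180, 180].

### API

Orientations are given as a 3x3 rotation matrix whose columns are the frame's x, y, z axes.
In Python, from workcell import env gives the robot as it stands.
- The arm moves only by the shell command python3 shift.py FILE [FORCE], which reads ROWS from the file FILE. ROWS is a JSON list of rows, 1 to 8 of them, each of 7 numbers: the finger opening in m, then dx, dy, dz in m, then a rotation vector rx, ry, rz in degrees; each row is the pose to reach, as a shift and turn from the pose commanded when the command began, along the tool's axes at that moment; what a row does not reach only later rows make up. A row lasts 1/10 s, in which the tool goes at most 0.05 m and 8.59 degrees, less where a joint would pass 70% of its speed; a pose out of reach is approached as far as the arm can. The fingers move at their own pace and stop on an object; FORCE is the grip in N (left out, the last holds). Time passes only in rows, so rows that do not move let the fingers close. It prints the time, the measured TCP pose, the force, the opening and the grip force at its end. Input that does not fit is refused with a message, and nothing moves.
- env.sense(): the state, without advancing time (a new reading comes with each control period).
- env.get_image(name): name is "scene" or "top" or "wrist"; returns the picture (384x512x3 uint8, red, green, blue); there is no depth.
- env.camera_info(name): a dict with "fov_y" (degrees; the focal length in pixels is half the picture's height over the tangent of half this angle, whatever the lens; pixels are square), "cx", "cy" (the principal point, pixels), "xyz" and "rotation" of the camera in the world. Camera axes: x right, y down, z forward; pixel columns grow to the right and rows downward; lengths in m; the calibration is good to about 2 mm. A picture is of the moment at which its call begins: read the wrist's pose just before it. camera_info takes no time and is no camera call; for the wrist camera it gives the pose at the moment of the call.
- env.close_job(): hands the job in; it is judged then, once.
The state is a dict: "time": time; "joints": joint angles; "dq": joint speeds; "joint_efforts": joint torques, N m; "eef_pos": TCP position; "orientation": TCP orientation; "wrist_force": force on the tool from outside, world axes, zero at the start; "wrist_torque": the same for the moment, N m; "opening": finger opening in m; "finger_force": force on a finger pad.
Only numpy, scipy, OpenCV 4.12 (cv2) and the standard library are available. Lean on these libraries where they do the work, as an engineer would, in place of code of your own. Each camera call takes 0.05 s, during which the arm holds its last target. There are 200 camera calls.

## Working session

There is one attempt and no reset: what is moved stays moved. The work goes in short steps, Python scripts to look and compute and a shell command to move; the robot and the scene stay as the last step left them, time stands still between calls to the robot, and variables do not carry over. Pictures are saved under pics/ and viewed, at most 12 in all, crops included, and the job is handed in when it is done.

```bash
mkdir -p pics; ls
python3 - <<'E'
from workcell import env
import cv2
for n in("scene","top"):
    im=env.get_image(n); cv2.imwrite(f"pics/{n}0.png",im[:,:,::-1]); i=env.camera_info(n); print(n,i)
s=env.sense(); print(s)
E
```

```text
pics
shift.py
workcell.py
scene {'fov_y': 50.53431332083295, 'cx': 248.72937914957362, 'cy': 194.15370667065557, 'xyz': array([ 0.87044212, -0.57627101,  1.09256234]), 'rotation': array([[ 0.88938914,  0.39213369, -0.23498537],
       [ 0.4570154 , -0.75015673,  0.47791402],
       [ 0.01113033, -0.53244347, -0.84639238]])}
top {'fov_y': 56.71471419443955, 'cx': 257.34595657697287, 'cy': 190.38141223347841, 'xyz': array([ 0.31786776, -0.01699323,  1.21488766]), 'rotation': array([[-0.01790334, -0.98034794,  0.1964622 ],
       [-0.99974686,  0.01487468, -0.01688081],
       [ 0.01362676, -0.19671469, -0.98036608]])}
{'time': 0.1, 'joints': array([-8.44822094e+01,  3.02735490e+01,  8.21478048e+01, -1.68684267e-03,
        6.76900103e+01, -1.02261186e+01]), 'dq': array([ 0.09503427, -0.06482357, -0.22609094, -0.0339645 ,  0.04381174,
        0.09418689]), 'joint_efforts': array([-1.74687893e-04, -4.40984917e+01, -1.77150464e+01,  6.35502138e-02,
        5.33925032e-02, -3.89356865e-05]), 'eef_pos': array([ 0.16955527, -0.60088441,  0.22167735]), 'orientation': array([[ 9.62481081e-01,  2.71348712e-01, -2.14004033e-04],
       [ 2.71348609e-01, -9.62479194e-01,  1.93204358e-03],
       [ 3.18283108e-04, -1.91762509e-03, -9.99998111e-01]]), 'wrist_force': array([-0.07050598,  0.64999414,  0.29830684]), 'wrist_torque': array([ 0.00349325, -0.02708508,  0.03469114]), 'finger_force': 0.0, 'opening': 0.08692829456521936}
```

View pics/scene0.png

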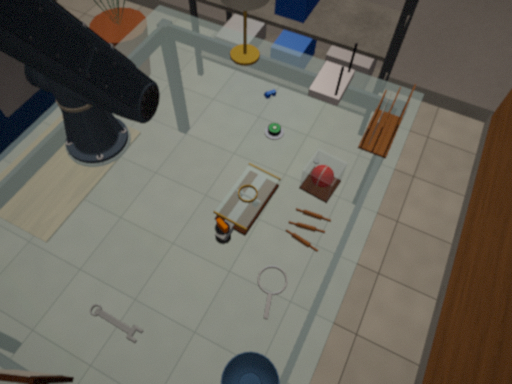

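View pics/top0.png

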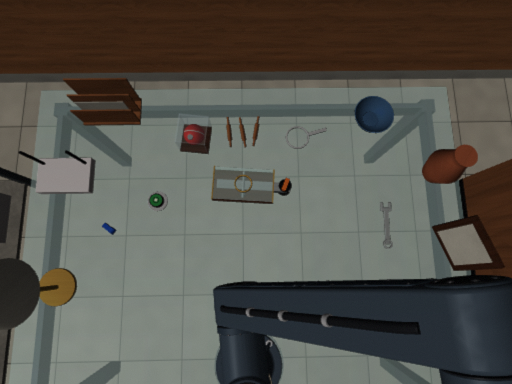

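The level is at scene (274,129) / top (157,200), the brass ring at (248,193) / (243,184), and the knob at (223,228) / (285,185). Next I'll measure them by colour.

```bash
cat > h.py <<'E'
from workcell import env
import cv2, numpy as np
def ray(i,uv,h=384):
    f=h/2/np.tan(np.radians(i["fov_y"]/2))
    d=i["rotation"]@np.array([(uv[0]-i["cx"])/f,(uv[1]-i["cy"])/f,1]); return i["xyz"],d/np.linalg.norm(d)
def plane(i,uv,z):
    o,d=ray(i,uv); return o+d*(z-o[2])/d[2]
def tri(a,b):
    A=np.zeros((3,3));v=np.zeros(3)
    for o,d in(a,b):
        P=np.eye(3)-np.outer(d,d);A+=P;v+=P@o
    p=np.linalg.solve(A,v); return p,[np.linalg.norm((np.eye(3)-np.outer(d,d))@(p-o)) for o,d in(a,b)]
def blob(im,lo,hi,box):
    x0,y0,x1,y1=box
    m=cv2.inRange(cv2.cvtColor(im[y0:y1,x0:x1],cv2.COLOR_RGB2HSV),lo,hi)
    n,l,s,c=cv2.connectedComponentsWithStats(m)
    k=1+np.argmax(s[1:,4]); pts=np.argwhere(l==k)[:,::-1]+[x0,y0]
    return c[k]+[x0,y0],s[k,4],pts
E
python3 - <<'E'
from h import *
im={n:cv2.imread(f"pics/{n}0.png")[:,:,::-1].copy() for n in("scene","top")}
I={n:env.camera_info(n) for n in im}
B={"green":((45,80,40),(85,255,255),dict(scene=(255,110,295,150),top=(135,180,180,220))),
"orange":((5,150,120),(18,255,255),dict(scene=(205,205,245,250),top=(272,165,300,205))),
"brass":((15,90,80),(32,255,255),dict(scene=(235,180,262,207),top=(231,172,256,196)))}
for k,(lo,hi,b) in B.items():
    r={}
    for n in im:
        c,a,p=blob(im[n],lo,hi,b[n]); (ex,ey),_,_=cv2.fitEllipse(cv2.convexHull(p.astype(np.int32))) if len(p)>8 else ((*c,),0,0)
        print(k,n,c.round(1),a,round(ex,1),round(ey,1)); r[n]=(ex,ey) if k=="brass" else c
        z=dict(green=.0315,orange=.085,brass=.06)[k]; print("   plane",plane(I[n],r[n],z).round(4))
    print("  tri",tri(*[ray(I[n],r[n]) for n in r]))
v=[cv2.resize(im["scene"][95:255,190:310],None,fx=3.5,fy=3.5,interpolation=2),cv2.resize(im["top"][120:230,130:310],None,fx=2,fy=2)]
o=np.zeros((560,800,3),np.uint8);o[:560,:420]=v[0];o[:220,430:790]=v[1];cv2.imwrite("pics/c1.png",o[:,:,::-1])
E
```

```text
green scene [274.1 128.1] 80 274.3 128.0
   plane [0.5305 0.3018 0.0315]
green top [155.5 199.5] 110 155.5 199.5
   plane [0.5289 0.3056 0.0315]
  tri (array([0.52927888, 0.30651946, 0.02647299]), [np.float64(0.0006521246859680387), np.float64(0.0006521246859683778)])
orange scene [221.5 222.7] 61 221.6 223.0
   plane [ 0.5663 -0.1268  0.085 ]
orange top [285.2 183.8] 41 285.2 183.9
   plane [ 0.5647 -0.1277  0.085 ]
  tri (array([ 0.5654896 , -0.12712026,  0.08426696]), [np.float64(0.0008952974181513114), np.float64(0.0008952974181512101)])
brass scene [247.  192.8] 84 247.3 192.9
   plane [0.5779 0.0087 0.06  ]
brass top [243.8 182.5] 59 242.7 182.9
   plane [0.5754 0.0113 0.06  ]
  tri (array([0.57649047, 0.0114646 , 0.05507521]), [np.float64(3.348720740572926e-05), np.float64(3.3487207405633385e-05)])
```

View pics/c1.png

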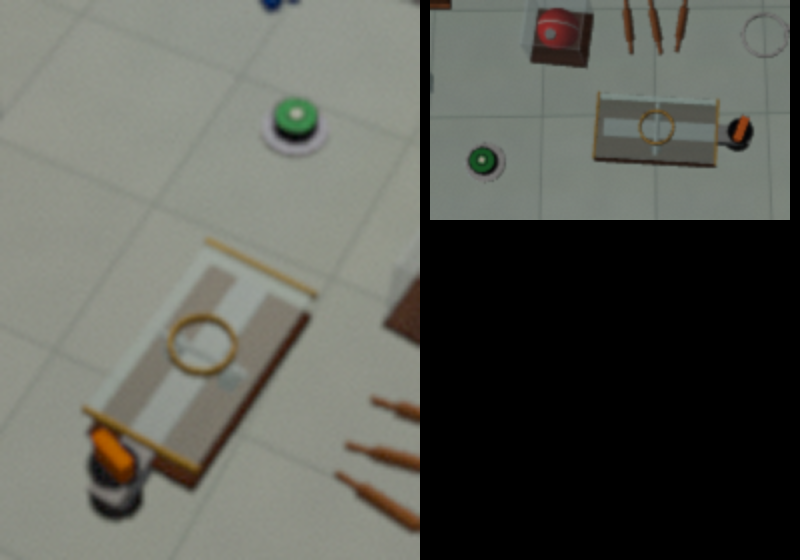

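Level is near (0.5295, 0.304), the ring (0.5765, 0.010) and the knob (0.5655, −0.127). Moving over to the level via (0.5, −0.2).

```bash
cat >> h.py <<'E'
def sh(t):
    s=env.sense(); d=s["orientation"].T@(np.array(t)-s["eef_pos"]); print("t",round(s["time"],2),"shift",d.round(4),"j6",s["joints"][5].round(1))
E
R="see"; echo '[[0.087, 0.426, -0.296, 0, 0, 0, 0], [0.087, 0.426, -0.296, 0, 0, 0, 0], [0.087, 0.426, -0.296, 0, 0, 0, 0], [0.087, 0.426, -0.296, 0, 0, 0, 0], [0.087, 0.426, -0.296, 0, 0, 0, 0], [0.087, 0.426, -0.296, 0, 0, 0, 0], [0.087, 0.426, -0.296, 0, 0, 0, 0], [0.087, 0.426, -0.296, 0, 0, 0, 0]]' > m.json && python3 shift.py m.json
python3 -c "
from h import *
sh([.53,.304,.16])"
```

```text
time: 0.9
eef_pos: [0.4247, -0.2908, 0.2224]
orientation: [[0.963, 0.271, -0.0], [0.271, -0.963, 0.0], [-0.0, -0.0, -1.0]]
wrist_force: [0.5, -0.7, -0.3]
opening: 0.087
finger_force: 0.0
t 0.9 shift [ 0.2626 -0.544   0.0625] j6 27.4
```

```bash
echo '[[0.087, 0.22, -0.45, 0, 0, 0, 0], [0.087, 0.22, -0.45, 0, 0, 0, 0], [0.087, 0.22, -0.45, 0, 0, 0, 0], [0.087, 0.22, -0.45, 0, 0, 0, 0], [0.087, 0.22, -0.45, 0, 0, 0, 0], [0.087, 0.22, -0.45, 0, 0, 0, 0], [0.087, 0.22, -0.45, 0, 0, 0, 0], [0.087, 0.22, -0.45, 0, 0, 0, 0]]' > m.json && python3 shift.py m.json
python3 -c "
from h import *
sh([.53,.304,.16])"
```

```text
time: 1.7
eef_pos: [0.4952, 0.1029, 0.2224]
orientation: [[0.962, 0.271, -0.0], [0.271, -0.962, -0.0], [-0.0, 0.0, -1.0]]
wrist_force: [1.0, -0.9, 0.2]
opening: 0.0872
finger_force: 0.0
t 1.7 shift [ 0.0881 -0.1841  0.0623] j6 73.3
```

```bash
echo '[[0.087, 0.088, -0.184, 0.06, 0, 0, 0], [0.087, 0.088, -0.184, 0.06, 0, 0, 0], [0.087, 0.088, -0.184, 0.06, 0, 0, 0], [0.087, 0.088, -0.184, 0.06, 0, 0, 0], [0.087, 0.088, -0.184, 0.06, 0, 0, 0], [0.087, 0.088, -0.184, 0.06, 0, 0, 0], [0.087, 0.088, -0.184, 0.06, 0, 0, 0], [0.087, 0.088, -0.184, 0.06, 0, 0, 0]]' > m.json && python3 shift.py m.json
python3 - <<'E'
from h import *
i=env.camera_info("wrist");im=env.get_image("wrist");cv2.imwrite("pics/w1.png",im[:,:,::-1]);print(i)
c,a,p=blob(im,(45,80,40),(85,255,255),(0,0,512,384));e=cv2.fitEllipse(cv2.convexHull(p.astype(np.int32)));print(c,a,e)
t=plane(i,e[0],.0315);print(t)
f=384/2/np.tan(np.radians(i["fov_y"]/2));print("f",f)
sh([t[0],t[1],.016])
E
```

```text
time: 2.5
eef_pos: [0.5302, 0.3001, 0.163]
orientation: [[0.963, 0.27, -0.0], [0.27, -0.963, -0.001], [-0.0, 0.0, -1.0]]
wrist_force: [-0.2, -0.1, -0.0]
opening: 0.0867
finger_force: 0.0
{'fov_y': 68.27298282747492, 'cx': 255.6996664969723, 'cy': 193.50252703273625, 'xyz': array([0.60491536, 0.32172118, 0.32455661]), 'rotation': array([[ 0.27028655, -0.92339223, -0.27256554],
       [-0.96277926, -0.25889609, -0.0776461 ],
       [ 0.00113165,  0.28340714, -0.95899902]])}
[250.10991168 185.04612365] 1019 ((250.130615234375, 185.1009521484375), (36.80227279663086, 38.70222091674805), 91.06822204589844)
[0.52903728 0.30626235 0.0315    ]
f 283.1941329760933
t 2.55 shift [ 0.0003 -0.0063  0.1472] j6 93.4
```

View pics/w1.png

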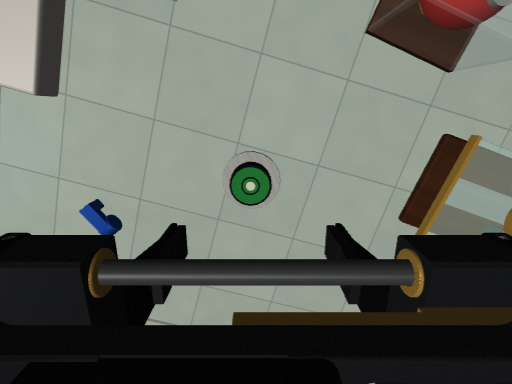

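The level sits at wrist pixel (250,185), between the fingers and clear of everything; wrist and top views agree on (0.529, 0.306). Descending and gripping.

```bash
echo '[[0.087, 0, -0.006, 0.04, 0, 0, 0], [0.087, 0, -0.006, 0.08, 0, 0, 0], [0.087, 0, -0.006, 0.11, 0, 0, 0], [0.087, 0, -0.006, 0.135, 0, 0, 0], [0.087, 0, -0.006, 0.146, 0, 0, 0], [0.087, 0, -0.006, 0.147, 0, 0, 0], [0.04, 0, -0.006, 0.147, 0, 0, 0], [0.04, 0, -0.006, 0.147, 0, 0, 0]]' > m.json && python3 shift.py m.json 25
echo '[[0.04, 0, 0, 0, 0, 0, 0], [0.04, 0, 0, 0, 0, 0, 0], [0.04, 0, 0, 0, 0, 0, 0], [0.04, 0, 0, 0, 0, 0, 0]]' > m.json && python3 shift.py m.json 25
python3 -c "
from h import *
sh([.53,.304,.16])"
```

```text
time: 3.35
eef_pos: [0.5299, 0.3078, 0.0172]
orientation: [[0.963, 0.271, 0.003], [0.271, -0.963, 0.001], [0.003, -0.0, -1.0]]
wrist_force: [-0.1, -0.4, 0.7]
opening: 0.0778
finger_force: 0.0
time: 3.75
eef_pos: [0.5287, 0.3076, 0.0159]
orientation: [[0.962, 0.272, 0.001], [0.272, -0.962, -0.0], [0.0, 0.0, -1.0]]
wrist_force: [0.5, -0.8, 1.0]
opening: 0.047
finger_force: 0.7
t 3.75 shift [ 0.0003  0.0038 -0.1441] j6 94.0
```

```bash
echo '[[0.04, 0, 0, 0, 0, 0, 0], [0.04, 0, 0, 0, 0, 0, 0], [0.04, 0, 0, -0.02, 0, 0, 0], [0.04, 0, 0, -0.06, 0, 0, 0], [0.04, 0, 0, -0.11, 0, 0, 0], [0.04, 0, 0, -0.145, 0, 0, 0], [0.04, 0, 0, -0.145, 0, 0, 0]]' > m.json && python3 shift.py m.json 25
python3 -c "
from h import *
sh([.50,.005,.16])"
```

```text
time: 4.45
eef_pos: [0.5321, 0.3092, 0.1661]
orientation: [[0.962, 0.271, 0.011], [0.271, -0.962, 0.004], [0.012, -0.001, -1.0]]
wrist_force: [1.4, -0.2, -0.1]
opening: 0.0454
finger_force: 25.0
t 4.45 shift [-0.1135  0.2841  0.0044] j6 94.0
```

```bash
echo '[[0.04, -0.017, 0.042, 0, 0, 0, 0], [0.04, -0.034, 0.085, 0, 0, 0, 0], [0.04, -0.051, 0.128, 0, 0, 0, 0], [0.04, -0.068, 0.17, 0, 0, 0, 0], [0.04, -0.085, 0.213, 0, 0, 0, 0], [0.04, -0.102, 0.256, 0, 0, 0, 0], [0.04, -0.112, 0.284, 0, 0, 0, 0], [0.04, -0.112, 0.284, 0, 0, 0, 0]]' > m.json && python3 shift.py m.json
echo '[[0.04, 0, 0, 0, 0, 0, 0], [0.04, 0, 0, 0, 0, 0, 0], [0.04, 0, 0, 0, 0, 0, 0]]' > m.json && python3 shift.py m.json
python3 - <<'E'
from h import *
i=env.camera_info("wrist");im=env.get_image("wrist");cv2.imwrite("pics/w2.png",im[:,:,::-1]);np.save("w2.npy",i,allow_pickle=True)
c,a,p=blob(im,(45,80,40),(85,255,255),(0,0,512,384));e=cv2.fitEllipse(cv2.convexHull(p.astype(np.int32)));print(c,a,e)
s=env.sense();print(s["eef_pos"],plane(i,e[0],s["eef_pos"][2]+.0155))
E
```

```text
time: 5.25
eef_pos: [0.497, 0.0006, 0.1592]
orientation: [[0.964, 0.266, -0.002], [0.266, -0.964, -0.0], [-0.002, -0.0, -1.0]]
wrist_force: [0.3, -0.4, -1.4]
opening: 0.0453
finger_force: 25.0
time: 5.55
eef_pos: [0.4975, 0.0052, 0.1601]
orientation: [[0.962, 0.273, -0.001], [0.273, -0.962, 0.0], [-0.001, -0.001, -1.0]]
wrist_force: [0.3, -0.1, -1.5]
opening: 0.0455
finger_force: 25.0
[255.70624303 238.86399108] 1794 ((255.674072265625, 250.1876678466797), (63.0633544921875, 71.90387725830078), 89.86327362060547)
[0.49761666 0.0051486  0.16028437] [0.49824253 0.00581838 0.17578437]
```

View pics/w2.png

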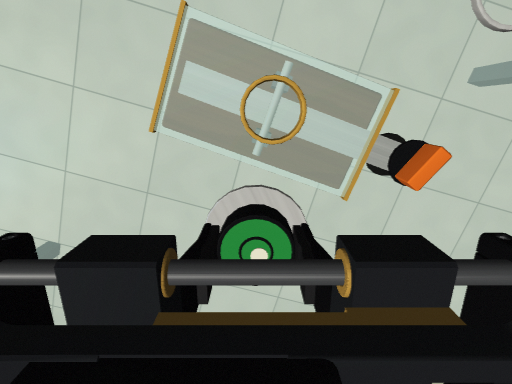

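The level is held upright. The ring is at pixel (274,109), the rails run down both plate ends, and the orange bar is at about (424,168). Measuring all of these.

Run:
```python
from h import *
i=np.load("w2.npy",allow_pickle=True).item();im=cv2.imread("pics/w2.png")[:,:,::-1].copy()
c,a,p=blob(im,(14,110,80),(30,255,255),(232,66,316,152));e=cv2.fitEllipse(cv2.convexHull(p.astype(np.int32)));print("ring",a,e)
t=plane(i,e[0],.060);print("ring",t); 
for z in(.06,): print("diam",[np.linalg.norm((plane(i,np.array(e[0])+[dx,0],z)-t))*2 for dx in(e[1][0]/2,e[1][1]/2)])
for z in (.054,): sh([t[0],t[1],.115])
w=[]
for b in((140,0,195,140),(335,80,405,205)):
    c,a,p=blob(im,(12,90,80),(30,255,255),b); l=cv2.fitLine(p.astype(np.float32),2,0,.01,.01).ravel()
    A=plane(i,l[2:]-50*l[:2],.05);B=plane(i,l[2:]+50*l[:2],.05);d=B-A;print("rail",a,plane(i,c,.05),"ang",np.degrees(np.arctan2(d[1],d[0])))
c,a,p=blob(im,(5,150,120),(13,255,255),(380,130,465,205));print("orange",a,c,cv2.minAreaRect(p.astype(np.int32)),cv2.approxPolyDP(cv2.convexHull(p.astype(np.int32)),3,True).tolist())
print("knob",plane(i,c,.083))
```

```text
ring 975 ((272.8954162597656, 109.13359069824219), (65.95114135742188, 69.38943481445312), 13.167120933532715)
ring [0.5768247 0.0123475 0.06     ]
diam [np.float64(0.05839071574279072), np.float64(0.0614348318967705)]
t 5.6 shift [0.0782 0.0147 0.0452] j6 61.8
rail 692 [0.58773725 0.11251554 0.05      ] ang -3.9584102745647467
rail 566 [ 0.57322459 -0.08708412  0.05      ] ang -4.021427251888565
orange 1400 [422.67214286 165.86642857] ((422.7884216308594, 165.322265625), (28.0, 54.20689010620117), 43.602813720703125) [[[451, 156]], [[417, 190]], [[395, 176]], [[424, 144]], [[442, 147]]]
knob [ 0.56699658 -0.12289245  0.083     ]
```

```bash
echo '[[0.04, 0.039, 0.007, 0.01, 0, 0, 0], [0.04, 0.0775, 0.0143, 0.03, 0, 0, 0], [0.04, 0.0775, 0.0143, 0.06, 0, 0, 0], [0.04, 0.0775, 0.0143, 0.06, 0, 0, 0], [0.04, 0.0775, 0.0143, 0.06, 0, 0, 0], [0.04, 0.0775, 0.0143, 0.06, 0, 0, 0]]' > m.json && python3 shift.py m.json
python3 - <<'E'
from h import *
sh([.5763,.0118,.0715])
i=env.camera_info("wrist");im=env.get_image("wrist");cv2.imwrite("pics/w3.png",im[:,:,::-1])
for n in("scene","top"):
    cv2.imwrite(f"pics/{n}3.png",env.get_image(n)[:,:,::-1])
a=cv2.imread("pics/scene3.png")[165:225,215:285];o=cv2.resize(a,None,fx=6,fy=6,interpolation=2);b=cv2.resize(cv2.imread("pics/w3.png"),(480,360))
q=np.zeros((360,900,3),np.uint8);q[:,:420]=o;q[:,420:]=b;cv2.imwrite("pics/c3.png",cv2.resize(q,(800,320)))
E
```

```text
time: 6.2
eef_pos: [0.5761, 0.0116, 0.1016]
orientation: [[0.962, 0.272, 0.001], [0.272, -0.962, -0.0], [0.001, 0.0, -1.0]]
wrist_force: [-0.2, 0.3, -0.5]
opening: 0.0453
finger_force: 25.0
t 6.2 shift [ 0.0002 -0.0002  0.0301] j6 64.3
```

View pics/c3.png

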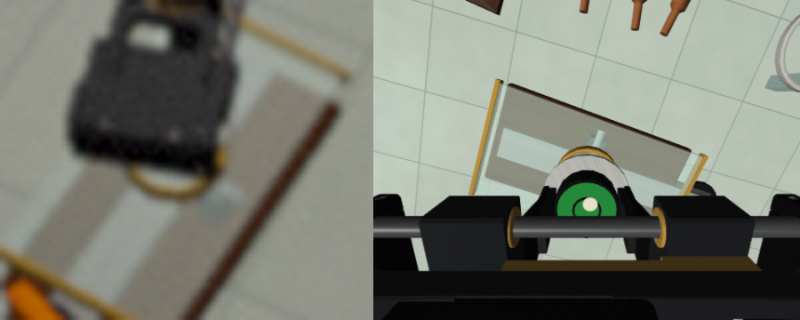

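The level is above the ring, in line with it. Lowering.

```bash
echo '[[0.04, 0, 0, 0.008, 0, 0, 0], [0.04, 0, 0, 0.016, 0, 0, 0], [0.04, 0, 0, 0.022, 0, 0, 0], [0.04, 0, 0, 0.026, 0, 0, 0], [0.04, 0, 0, 0.028, 0, 0, 0], [0.04, 0, 0, 0.028, 0, 0, 0]]' > m.json && python3 shift.py m.json 10
```

```text
time: 6.95
eef_pos: [0.5761, 0.0111, 0.072]
orientation: [[0.962, 0.271, -0.001], [0.271, -0.962, 0.0], [-0.001, -0.0, -1.0]]
wrist_force: [-0.5, 0.5, -1.3]
opening: 0.0452
finger_force: 10.0
```

```bash
echo '[[0.04, 0, 0, 0.002, 0, 0, 0], [0.04, 0, 0, 0.002, 0, 0, 0], [0.04, 0, 0, 0.002, 0, 0, 0]]' > m.json && python3 shift.py m.json; echo '[[0.04, 0, 0, 0.0015, 0, 0, 0], [0.04, 0, 0, 0.0015, 0, 0, 0], [0.04, 0, 0, 0.0015, 0, 0, 0]]' > m.json && python3 shift.py m.json
```

```text
time: 7.25
eef_pos: [0.5764, 0.0111, 0.0707]
orientation: [[0.962, 0.271, 0.0], [0.271, -0.962, -0.0], [0.0, 0.0, -1.0]]
wrist_force: [0.4, 0.0, -1.4]
opening: 0.0458
finger_force: 10.0
time: 7.55
eef_pos: [0.5766, 0.011, 0.0697]
orientation: [[0.962, 0.271, 0.001], [0.271, -0.962, -0.0], [0.001, 0.0, -1.0]]
wrist_force: [-1.4, 0.2, 4.5]
opening: 0.0453
finger_force: 10.0
```

Contact at 0.0697, which matches the flange on the rim. Releasing and rising.

```bash
echo '[[0.062, 0, 0, 0, 0, 0, 0], [0.062, 0, 0, 0, 0, 0, 0], [0.062, 0, 0, 0, 0, 0, 0], [0.062, 0, 0, -0.02, 0, 0, 0], [0.062, 0, 0, -0.05, 0, 0, 0], [0.062, -0.03, 0, -0.08, 0, 0, 0], [0.062, -0.06, 0, -0.08, 0, 0, 0], [0.062, -0.06, 0, -0.08, 0, 0, 0]]' > m.json && python3 shift.py m.json
echo '[[0.062, 0, 0, 0, 0, 0, 0], [0.062, 0, 0, 0, 0, 0, 0]]' > m.json && python3 shift.py m.json
cat > lev.py <<'E'
from h import *
import sys
def level(im):
    c,a,p=blob(im,(45,80,40),(85,255,255),(0,0,512,384) )
    h=cv2.convexHull(p.astype(np.int32)); e=cv2.fitEllipse(h)
    m=np.zeros(im.shape[:2],np.uint8);cv2.fillConvexPoly(m,h,255);m=cv2.erode(m,np.ones((3,3)))
    hsv=cv2.cvtColor(im,cv2.COLOR_RGB2HSV);b=((m>0)&(hsv[...,1]<70)&(hsv[...,2]>110)).astype(np.uint8)
    n,l,s,cc=cv2.connectedComponentsWithStats(b); 
    return e,(cc[1+np.argmax(s[1:,4])] if n>1 else None),(s[1:,4].max() if n>1 else 0)
if __name__=="__main__":
    n=sys.argv[1]; s=env.sense(); i=env.camera_info("wrist"); im=env.get_image("wrist"); cv2.imwrite(f"pics/{n}.png",im[:,:,::-1]); np.save(n+".npy",i,allow_pickle=True)
    e,b,a=level(im); print("window",e,"bubble",b,a)
    C=plane(i,e[0],.0865);print("centre",C)
    if b is not None: print("offset mm",((plane(i,b,.0865)-C)*1e3).round(2))
E
python3 lev.py w4
python3 - <<'E'
import cv2,numpy as np
im=cv2.imread("pics/w4.png");cv2.imwrite("pics/c4.png",cv2.resize(im[40:260,120:500],None,fx=2,fy=2,interpolation=2))
E
```

```text
time: 8.35
eef_pos: [0.5143, -0.005, 0.1494]
orientation: [[0.963, 0.271, -0.005], [0.271, -0.963, 0.001], [-0.004, -0.002, -1.0]]
wrist_force: [-0.8, -0.4, 0.2]
opening: 0.0621
finger_force: 0.0
time: 8.55
eef_pos: [0.5196, -0.0052, 0.1489]
orientation: [[0.962, 0.271, 0.001], [0.271, -0.962, -0.0], [0.001, 0.0, -1.0]]
wrist_force: [1.1, -0.7, -0.1]
opening: 0.0622
finger_force: 0.0
window ((255.9412841796875, 134.68251037597656), (52.99186706542969, 53.32680892944336), 7.677848815917969) bubble [250.74242424 133.77272727] 132
centre [0.57664099 0.01101919 0.0865    ]
offset mm [-0.43  4.07  0.  ]
```

View pics/c4.png

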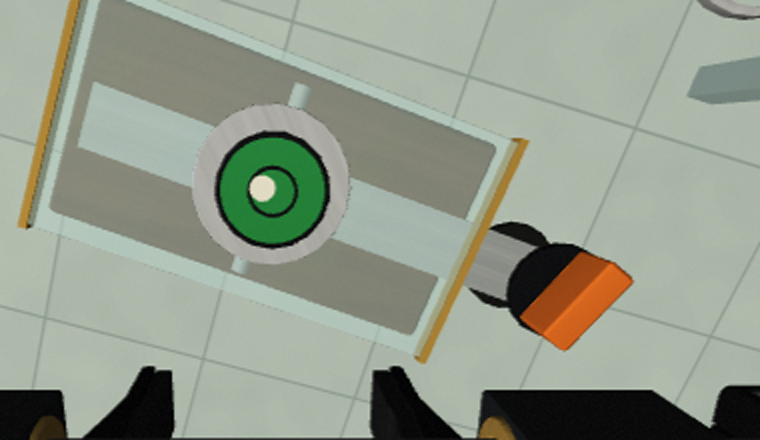

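The level is seated and the bubble lies about 4 mm towards +y, so the foot end is low, as expected. Next is the bar's angle, from the knob's bright top face.

Run:
```python
from h import *
i=np.load("w4.npy",allow_pickle=True).item();im=cv2.imread("pics/w4.png")[:,:,::-1].copy()
c,a,p=blob(im,(5,150,60),(18,255,255),(365,150,450,225))
V=im[p[:,1],p[:,0],0];t,_=cv2.threshold(V.astype(np.uint8),0,255,cv2.THRESH_OTSU);print("thr",t,a)
for nm,sel in(("all",V>0),("bright",V>t)):
    q=p[sel]; print(nm,len(q),cv2.minAreaRect(q.astype(np.int32)),q.mean(0))
q=p[V>t]
w=np.array([plane(i,u,.088)[:2] for u in q])*1e3
r=cv2.minAreaRect(w.astype(np.float32));print(r,w.mean(0));print(cv2.boxPoints(r))
m=w-w.mean(0);ev,U=np.linalg.eigh(m.T@m/len(m));print("long ang",np.degrees(np.arctan2(U[1,1],U[0,1])),np.sqrt(ev*12))
```

```text
thr 180.0 1452
all 1452 ((407.4968566894531, 188.90330505371094), (29.318275451660156, 52.61787033081055), 43.15238952636719) [407.42286501 189.22107438]
bright 707 ((413.00006103515625, 193.00003051757812), (14.142134666442871, 49.497474670410156), 45.0) [413.08486563 193.06223479]
((566.14599609375, -125.390380859375), (12.776877403259277, 38.02824401855469), 67.33211517333984) [ 566.43111274 -125.58840007]
[[ 546.1386   -123.957504]
 [ 581.2293   -138.61317 ]
 [ 586.1534   -126.82326 ]
 [ 551.0627   -112.16759 ]]
long ang 158.11261857428573 [13.00055651 37.87759202]
```

```bash
echo '[[0.035, 0.006, 0.04, 0, 0, 0, 8], [0.035, 0.012, 0.08, 0, 0, 0, 16], [0.035, 0.012, 0.12, 0.01, 0, 0, 24], [0.035, 0.012, 0.13, 0.015, 0, 0, 32], [0.035, 0.012, 0.13, 0.015, 0, 0, 37.7], [0.035, 0.012, 0.13, 0.015, 0, 0, 37.7], [0.035, 0.012, 0.13, 0.015, 0, 0, 37.7], [0.035, 0.012, 0.13, 0.015, 0, 0, 37.7]]' > m.json && python3 shift.py m.json
python3 - <<'E'
from h import *
s=env.sense();i=env.camera_info("wrist");im=env.get_image("wrist");cv2.imwrite("pics/w5.png",im[:,:,::-1])
c,a,p=blob(im,(5,150,60),(18,255,255),(120,60,400,330))
V=im[p[:,1],p[:,0],0];t,_=cv2.threshold(V.astype(np.uint8),0,255,cv2.THRESH_OTSU);q=p[V>t];print(a,len(q),t,c)
for z in(.086,.088):
    w=np.array([plane(i,u,z)[:2] for u in q])*1e3;print(cv2.minAreaRect(w.astype(np.float32)),w.mean(0))
sh([w[:,0].mean()/1e3,w[:,1].mean()/1e3,.066])
E
```

```text
time: 9.4
eef_pos: [0.5656, -0.1265, 0.1339]
orientation: [[0.928, -0.372, -0.0], [-0.372, -0.928, 0.0], [-0.0, -0.0, -1.0]]
wrist_force: [-0.2, -0.2, 0.6]
opening: 0.035
finger_force: 0.0
952 735 155.0 [256.66281513 207.32247899]
((565.8357543945312, -127.08564758300781), (12.071311950683594, 37.59897994995117), 68.20709991455078) [ 566.13616354 -127.19313837]
((566.5208129882812, -127.35218048095703), (11.956042289733887, 37.23992919921875), 68.20698547363281) [ 566.81842868 -127.4586004 ]
t 9.45 shift [0.0015 0.0004 0.068 ] j6 88.2
```

View pics/w5.png

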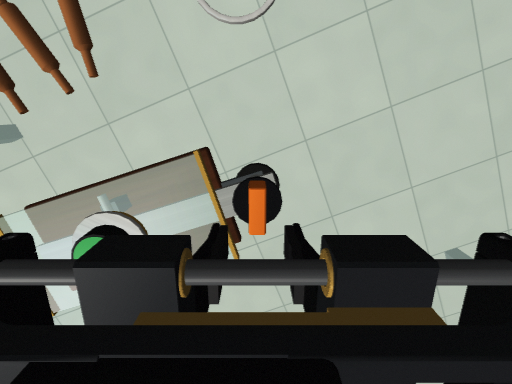

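Knob at (257,207), squarely between the fingers, with the level at (95,245), which should come into view as the tool turns. Descending and gripping.

```bash
echo '[[0.035, 0.001, 0, 0.03, 0, 0, 0], [0.035, 0.001, 0, 0.055, 0, 0, 0], [0.035, 0.001, 0, 0.064, 0, 0, 0], [0.035, 0.001, 0, 0.067, 0, 0, 0], [0.035, 0.001, 0, 0.067, 0, 0, 0]]' > m.json && python3 shift.py m.json 25; echo '[[0.01, 0, 0, 0, 0, 0, 0], [0.01, 0, 0, 0, 0, 0, 0], [0.01, 0, 0, 0, 0, 0, 0], [0.01, 0, 0, 0, 0, 0, 0], [0.01, 0, 0, 0, 0, 0, 0]]' > m.json && python3 shift.py m.json 25; echo '[[0.01, 0, 0, 0.002, 0, 0, 0], [0.01, 0, 0, 0.004, 0, 0, 0], [0.01, 0, 0, 0.004, 0, 0, 0], [0.01, 0, 0, 0.004, 0, 0, 0]]' > m.json && python3 shift.py m.json
```

```text
time: 9.95
eef_pos: [0.5667, -0.1273, 0.0673]
orientation: [[0.928, -0.373, 0.0], [-0.373, -0.928, -0.0], [0.001, 0.0, -1.0]]
wrist_force: [0.6, 0.2, -0.2]
opening: 0.0351
finger_force: 0.0
time: 10.45
eef_pos: [0.5666, -0.1279, 0.0676]
orientation: [[0.928, -0.374, 0.001], [-0.374, -0.928, -0.001], [0.001, 0.001, -1.0]]
wrist_force: [-0.9, -1.2, 1.8]
opening: 0.0138
finger_force: 25.0
time: 10.85
eef_pos: [0.5671, -0.1286, 0.0639]
orientation: [[0.927, -0.374, 0.002], [-0.374, -0.927, -0.002], [0.002, 0.001, -1.0]]
wrist_force: [-1.1, -3.7, 6.1]
opening: 0.014
finger_force: 25.1
```

```bash
echo '[[0.01, 0, 0, 0.001, 0, 0, 0], [0.01, 0, 0, 0.001, 0, 0, 0], [0.01, 0, 0, 0.001, 0, 0, 0]]' > m.json && python3 shift.py m.json; echo '[[0.01, 0, 0, 0.001, 0, 0, 0], [0.01, 0, 0, 0.001, 0, 0, 0], [0.01, 0, 0, 0.001, 0, 0, 0]]' > m.json && python3 shift.py m.json
```

```text
time: 11.15
eef_pos: [0.5673, -0.1288, 0.0632]
orientation: [[0.927, -0.374, 0.002], [-0.374, -0.927, -0.002], [0.003, 0.001, -1.0]]
wrist_force: [-1.8, -4.3, 7.9]
opening: 0.0137
finger_force: 25.2
time: 11.45
eef_pos: [0.5676, -0.1289, 0.0628]
orientation: [[0.927, -0.374, 0.003], [-0.374, -0.927, -0.002], [0.004, 0.001, -1.0]]
wrist_force: [-1.6, -4.2, 11.1]
opening: 0.0144
finger_force: 25.2
```

```bash
echo '[[0.01, 0, 0, 0.0015, 0, 0, 0], [0.01, 0, 0, 0.0015, 0, 0, 0], [0.01, 0, 0, 0.0015, 0, 0, 0]]' > m.json && python3 shift.py m.json; echo '[[0.01, 0, 0, 0, 0, 0, -6], [0.01, 0, 0, 0, 0, 0, -12], [0.01, 0, 0, 0, 0, 0, -18], [0.01, 0, 0, 0, 0, 0, -24], [0.01, 0, 0, 0, 0, 0, -30], [0.01, 0, 0, 0, 0, 0, -36], [0.01, 0, 0, 0, 0, 0, -40], [0.01, 0, 0, 0, 0, 0, -40]]' > m.json && python3 shift.py m.json; echo '[[0.01, 0, 0, 0, 0, 0, 0], [0.01, 0, 0, 0, 0, 0, 0], [0.01, 0, 0, 0, 0, 0, 0], [0.01, 0, 0, 0, 0, 0, 0], [0.01, 0, 0, 0, 0, 0, 0], [0.01, 0, 0, 0, 0, 0, 0], [0.01, 0, 0, 0, 0, 0, 0], [0.01, 0, 0, 0, 0, 0, 0]]' > m.json && python3 shift.py m.json; python3 lev.py w6
```

```text
time: 11.75
eef_pos: [0.5681, -0.1291, 0.0622]
orientation: [[0.927, -0.374, 0.004], [-0.374, -0.927, -0.003], [0.005, 0.001, -1.0]]
wrist_force: [-2.0, -3.4, 17.0]
opening: 0.0141
finger_force: 25.2
time: 12.55
eef_pos: [0.5681, -0.1288, 0.0622]
orientation: [[0.951, 0.311, 0.004], [0.311, -0.951, -0.003], [0.003, 0.004, -1.0]]
wrist_force: [-2.1, -3.1, 14.6]
opening: 0.014
finger_force: 25.2
time: 13.35
eef_pos: [0.568, -0.1288, 0.0622]
orientation: [[0.951, 0.31, 0.004], [0.31, -0.951, -0.003], [0.003, 0.004, -1.0]]
wrist_force: [-2.3, -4.1, 16.1]
opening: 0.0139
finger_force: 25.2
window ((-4.7838134765625, 164.72515869140625), (72.46311950683594, 92.71666717529297), 128.64842224121094) bubble None 0
centre [0.577671   0.00889476 0.0865    ]
```

View pics/w6.png

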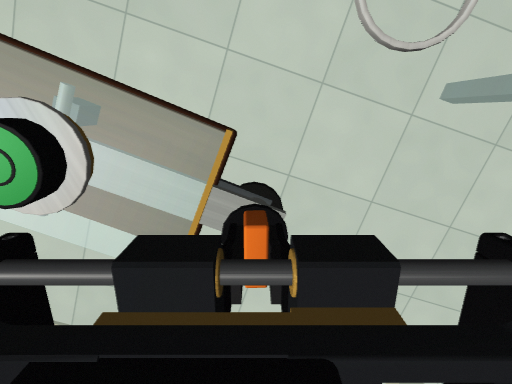

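The knob turned with the fingers. The level is half out of view on the left (circle centre about (−5,165)) and no bubble is in the visible right half, so it is still on the far side. Turning on.

```bash
echo '[[0.01, 0, 0, 0, 0, 0, -6], [0.01, 0, 0, 0, 0, 0, -12], [0.01, 0, 0, 0, 0, 0, -12], [0.01, 0, 0, 0, 0, 0, -12], [0.01, 0, 0, 0, 0, 0, -12], [0.01, 0, 0, 0, 0, 0, -12], [0.01, 0, 0, 0, 0, 0, -12], [0.01, 0, 0, 0, 0, 0, -12]]' > m.json && python3 shift.py m.json;echo '[[0.01, 0, 0, 0, 0, 0, 0], [0.01, 0, 0, 0, 0, 0, 0], [0.01, 0, 0, 0, 0, 0, 0], [0.01, 0, 0, 0, 0, 0, 0], [0.01, 0, 0, 0, 0, 0, 0], [0.01, 0, 0, 0, 0, 0, 0]]' > m.json && python3 shift.py m.json; python3 lev.py w7
python3 - <<'E'
from h import *
o=np.zeros((400,800,3),np.uint8)
o[:,:400]=cv2.resize(cv2.imread("pics/w7.png")[60:220,0:160],(400,400),interpolation=2)
t=env.get_image("top")[:,:,::-1];s=env.get_image("scene")[:,:,::-1];cv2.imwrite("pics/top7.png",t);cv2.imwrite("pics/scene7.png",s)
o[:,400:600]=cv2.resize(t[165:205,233:253],(200,400),interpolation=2)
o[:,600:]=cv2.resize(s[170:210,238:258],(200,400),interpolation=2);cv2.imwrite("pics/c7.png",o)
E
```

```text
time: 14.2
eef_pos: [0.5679, -0.1288, 0.0622]
orientation: [[0.866, 0.501, 0.004], [0.501, -0.866, -0.003], [0.002, 0.004, -1.0]]
wrist_force: [-2.5, -2.9, 15.5]
opening: 0.0135
finger_force: 25.2
time: 14.8
eef_pos: [0.5679, -0.1288, 0.0622]
orientation: [[0.866, 0.501, 0.004], [0.501, -0.866, -0.003], [0.002, 0.004, -1.0]]
wrist_force: [-2.6, -2.9, 16.1]
opening: 0.0137
finger_force: 25.2
window ((7.489362716674805, 109.33311462402344), (79.68154907226562, 101.1579818725586), 134.9209747314453) bubble [  4.66046512 109.98604651] 215
centre [0.57754995 0.01023833 0.0865    ]
offset mm [-0.94  1.05  0.  ]
```

View pics/c7.png

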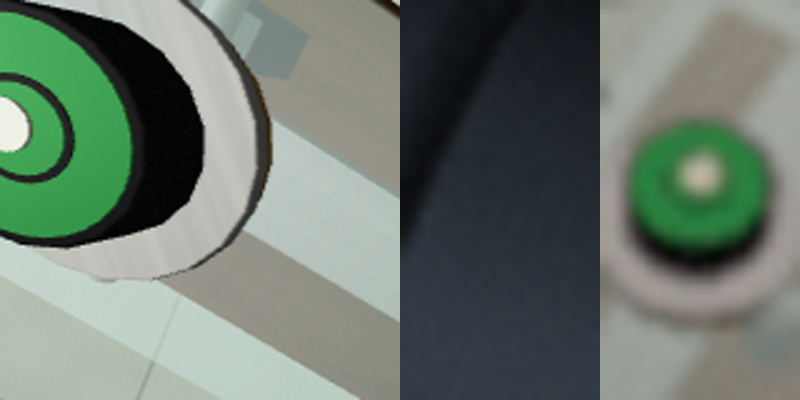

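The bubble shows at the left edge of the wrist view, and in the scene view it sits about 1 px above centre, so it is roughly 2.5 mm towards +y. Turning another 12°.

```bash
echo '[[0.01, 0, 0, 0, 0, 0, -6], [0.01, 0, 0, 0, 0, 0, -12], [0.01, 0, 0, 0, 0, 0, -12], [0.01, 0, 0, 0, 0, 0, -12], [0.01, 0, 0, 0, 0, 0, -12], [0.01, 0, 0, 0, 0, 0, -12], [0.01, 0, 0, 0, 0, 0, -12], [0.01, 0, 0, 0, 0, 0, -12]]' > m.json && python3 shift.py m.json;echo '[[0.01, 0, 0, 0, 0, 0, 0], [0.01, 0, 0, 0, 0, 0, 0], [0.01, 0, 0, 0, 0, 0, 0], [0.01, 0, 0, 0, 0, 0, 0], [0.01, 0, 0, 0, 0, 0, 0], [0.01, 0, 0, 0, 0, 0, 0], [0.01, 0, 0, 0, 0, 0, 0], [0.01, 0, 0, 0, 0, 0, 0]]' > m.json && python3 shift.py m.json; python3 lev.py w8
python3 - <<'E'
from h import *
from lev import level
o=np.zeros((400,800,3),np.uint8)
o[:,:400]=cv2.resize(cv2.imread("pics/w8.png")[0:160,0:160],(400,400),interpolation=2)
s=env.get_image("scene");o[:,400:]=cv2.resize(s[170:210,228:268,::-1],(400,400),interpolation=2);cv2.imwrite("pics/c8.png",o)
i=env.camera_info("scene")
def off(s):
    c=s[176:198,236:260].astype(float)
    g,_,p=blob(s,(45,80,40),(85,255,255),(230,165,266,210));e=cv2.fitEllipse(cv2.convexHull(p.astype(np.int32)))
    x0,y0=[int(round(v)) for v in e[0]];w=s[y0-4:y0+5,x0-4:x0+5,0].astype(float);w=np.clip(w-90,0,None)
    yy,xx=np.mgrid[y0-4:y0+5,x0-4:x0+5];b=((w*xx).sum()/w.sum(),(w*yy).sum()/w.sum())
    print(e[0],b,"offset mm",((plane(i,b,.0865)-plane(i,e[0],.0865))*1e3).round(2))
off(cv2.imread("pics/scene7.png")[:,:,::-1].copy());off(s)
E
```

```text
time: 15.75
eef_pos: [0.5678, -0.1288, 0.0621]
orientation: [[0.743, 0.67, 0.004], [0.67, -0.743, -0.002], [0.001, 0.004, -1.0]]
wrist_force: [-2.6, -3.1, 16.2]
opening: 0.0139
finger_force: 25.1
time: 16.55
eef_pos: [0.5678, -0.1288, 0.0621]
orientation: [[0.742, 0.67, 0.004], [0.67, -0.742, -0.003], [0.001, 0.004, -1.0]]
wrist_force: [-2.7, -3.2, 15.6]
opening: 0.0139
finger_force: 25.1
window ((35.362483978271484, 55.500770568847656), (86.63029479980469, 108.21373748779297), 143.13165283203125) bubble [33.56578947 57.17982456] 456
centre [0.577304  0.0111933 0.0865   ]
offset mm [-1.13  0.24  0.  ]
(247.2812042236328, 188.36517333984375) (np.float64(247.59552042160738), np.float64(186.88801054018447)) offset mm [-1.56  5.05  0.  ]
(247.4208984375, 188.2760467529297) (np.float64(247.42737094837935), np.float64(187.32172869147658)) offset mm [-1.52  2.99  0.  ]
```

View pics/c8.png

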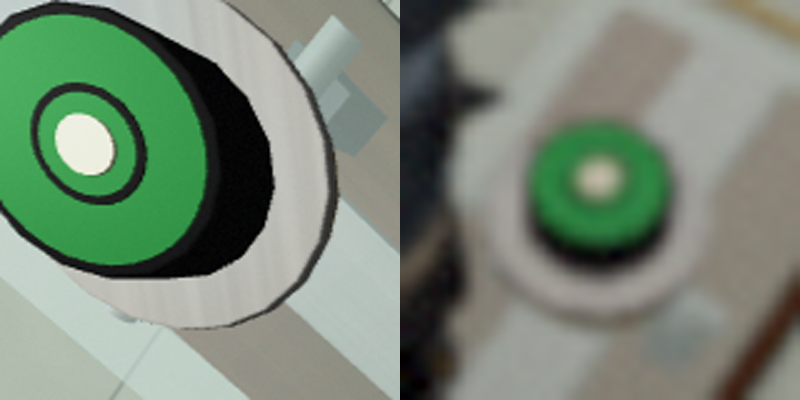

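The bubble is about 1 mm off the circle's centre, with the knob pressed at 16 N. One last check that it is steady, then I'll hand in.

```bash
echo '[[0.01, 0, 0, 0, 0, 0, 0], [0.01, 0, 0, 0, 0, 0, 0], [0.01, 0, 0, 0, 0, 0, 0], [0.01, 0, 0, 0, 0, 0, 0], [0.01, 0, 0, 0, 0, 0, 0], [0.01, 0, 0, 0, 0, 0, 0], [0.01, 0, 0, 0, 0, 0, 0], [0.01, 0, 0, 0, 0, 0, 0]]' > m.json && python3 shift.py m.json
python3 - <<'E'
from h import *
from lev import level
i=env.camera_info("wrist");im=env.get_image("wrist");e,b,a=level(im)
# black circle itself: dark pixels inside the window around the bubble
x,y=[int(v) for v in b];x0=max(x-26,0);y0=max(y-26,0)
g=(cv2.cvtColor(im,cv2.COLOR_RGB2HSV)[y0:y+27,x0:x+27,2]<75).astype(np.uint8)
n,l,s,c=cv2.connectedComponentsWithStats(g);k=1+np.argmax(s[1:,4]);p=np.argwhere(l==k)[:,::-1]+[x0,y0]
ce=cv2.fitEllipse(cv2.convexHull(p.astype(np.int32)));print(ce,b)
d=((plane(i,b,.0865)-plane(i,ce[0],.0865))*1e3).round(2);print("offset",d)
if np.hypot(*d[:2])<2.2: print(env.close_job())
E
```

```text
time: 17.45
eef_pos: [0.5678, -0.1288, 0.0621]
orientation: [[0.743, 0.67, 0.004], [0.67, -0.743, -0.003], [0.001, 0.004, -1.0]]
wrist_force: [-2.0, -3.1, 16.0]
opening: 0.014
finger_force: 25.1
((35.2216911315918, 57.08070755004883), (41.56114959716797, 52.4468879699707), 142.7782745361328) [33.58241758 57.2043956 ]
offset [-0.53  0.51  0.  ]
the job is handed in; nothing more can be done
None
```

I've handed the job in after about 17.5 s: the level is seated in the brass ring and released, and the knob is still gripped and pressed down at about 16 N, with the bubble measured about 0.7 mm from the circle's centre.

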